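# Air the bench drying cabinet

### The job

Air the small white drying cabinet: swing its front door wide open by the upright handle, then lift the spring-loaded lid by its bar to the angle shown by the black pointer at the cabinet's side, so that the lid lies in line with the pointer. Finish while still holding the lid steady there, because it springs shut if let go; leave the door wide open, do not shift the pointer, and leave the beaker, the tip box and the dish where they stand.

Things in the scene. Friction and masses are not known exactly. Their poses are not given: they have to be found in the camera images.
- dryer: White bench drying cabinet, fixed to the worktop: 140 deep (x) x 220 wide (y) x 140 mm high, origin at the centre of its underside, front towards -x of its own frame (towards the robot, turned by up to 0.25 rad). Door in the front, hinged lid on top, a steel quadrant with the pointer on its left (+y) side (quadrant and pointer occupy y = 108 to 146 mm of the cabinet frame, the quadrant's fixed arc reaching 260 mm above the worktop).
- door (a joint): Front door, upright hinge at its right (-y) edge: 0 shut, grows as the free left edge swings towards the robot, limit 1.75 rad; shut or up to 0.12 rad ajar at the start. Light friction, stays where it is left. Wide open means 1.05 rad (60 degrees) or more.
- door_handle (a point): Grasp point on the door's upright black handle, a round rod 12 mm in diameter, its axis 44 mm in front of the door's face; the rod runs from 50 to 126 mm above the worktop, this point is at 103 mm. One bracket carries it, 55 to 69 mm above the worktop, so the rod stands free above that. The point turns with the door: at joint 0 its axes are those of the cabinet.
- door_hinge (a point): Point on the door's upright hinge axis at the height of door_handle; the handle lies 56 mm in front and 110 mm left of it while shut (123 mm radius).
- lid (a joint): Sprung lid, level hinge along the cabinet's y at its rear top edge: 0 shut, grows as its front edge rises, limit 1.3 rad. A spring closes it: about 0.35 N m when shut plus 0.5 N m per rad, and its 0.22 kg weight; some 5 to 8 N at the bar.
- lid_bar (a point): Middle of the lid's black lifting bar: a round bar 12 mm in diameter along the cabinet's y, 88 mm free between two end posts, its axis 42 mm above the lid's upper face and 105 mm in front of the lid hinge (193 mm above the worktop when shut). The point turns with the lid; its x axis lies in the plane of the lid. Lid 150 x 216 x 10 mm.
- lid_hinge (a point): Middle of the lid's hinge axis, 146 mm above the worktop; when shut the bar lies 105 mm in front of it and 47 mm above.
- pointer (a joint): Angle of the black pointer, a flat arm 150 mm long that turns about the line of the lid hinge just outside the lid's left edge: 0 level, grows as its tip rises, the same way as the lid; between 0.45 and 0.85 rad at the start. It shows the wanted lid angle: the lid is right when lid equals pointer. It is held by friction and must not be moved.
- pointer_tip (a point): Centre of the black cross tab (26 mm along y, 7 mm thick) at the pointer's tip, 152 mm from the lid hinge line, 132 mm left of the cabinet's middle. The point turns with the pointer; its x axis lies along the pointer.
- beaker: Bystander: plastic beaker 102 mm wide, 139 mm high, standing left of the cabinet; origin at the centre of its underside.
- tipbox: Bystander: grey closed tip box 89 x 120 x 65 mm, right of the cabinet; origin at the centre of its underside.
- petri: Bystander: round dish with a tan filling, 90 mm across and 12 mm high, lying on the worktop left of the door, nearer the robot than the cabinet; origin at the centre of its underside.

How it is judged (in metres and radians):
On the way, in this order (a step that is already met when the one before it is completed fails the run):
1. the front door is swung wide open (60 degrees or more) (value of joint door above 1.05 rad), for 0.2 s.
2. the lid is lifted in line with the pointer (angle between the x axis of lid_bar and the x axis of pointer_tip, either way round below 0.09 rad and contact force between the fingers and lid above 1 N), for 0.2 s.
At the end, for the whole second after the job is handed in: The fingers still hold the lid (contact over 1 N), still and in line with the pointer to within 0.09 rad (5 degrees); the door stands open by 1.05 rad (60 degrees) or more; the pointer's tip is within 12 mm, and the beaker, tip box and dish within 20 mm, of where they began (all of step 2 and velocity of joint lid between -0.1 and 0.1 rad/s and value of joint door above 1.05 rad and distance of pointer_tip from where it was at the start of the episode below 0.012 m and distance of each of beaker, tipbox, petri from where it was at the start of the episode below 0.02 m); the arm keeps its last pose, push and grip.
It fails at once if the pointer is shifted (distance of pointer_tip from where it was at the start of the episode above 0.012 m).
It fails at once if a bystander (beaker, tip box or dish) is pushed away (distance of any of beaker, tipbox, petri from where it was at the start of the episode above 0.02 m).
It also fails if it takes over 51 s, if anything falls off the work surface, if the arm or the gripper's body presses on something with over 40 N, if the wrist force passes 120 N, or if a joint passes its speed limit or range.

### The arm

A 7-joint arm with a two-finger parallel gripper is mounted at the origin on a cart in front of the work surface, level with it; the furniture and walls round the work are solid. World frame = base frame: x ahead of the robot, y to its left, z up, the work surface at z = 0. Lengths are in m, angles in degrees, forces in N, time in s.
With the tool pointing down it reaches from about 0.4 to 0.75 m from the base axis. Payload 19.5 kg.
Tool frame: the origin (TCP) lies at the very end of the fingers, on their centre line; the grasp point (between the pads) lies 19 mm behind it; z points along the fingers, x is the direction in which the jaws open and shut, and the axes are right-handed (so a half turn about z gives the same grasp; the last joint's range is limited). The gripper opens to 85 mm and grips with 20 to 120 N. Pads are 22 mm wide; open, the fingers measure 114 mm over their backs; the gripper's body (76 mm by 85 mm) begins 54 mm behind the grasp point. The pads swing forward as they close: fully open they stand 13 mm farther back than shut.
Start: joints at [65.277, 40.479, -1.581, 85.061, 1.261, 54.483, -4.326], TCP at [0.218, -0.532, 0.231] pointing down, gripper open.
Joint ranges: [-155.06, 155.06], [-18.47, 123.98], [-90, 86.84], [0, 140.48], [-83.41, 263.41], [0, 116], [-161.91, 161.91]. Speed limits (degrees/s): [108.29, 108.29, 147.25, 147.25, 172.46, 172.46, 172.46].

### API

Orientations are given as a 3x3 rotation matrix whose columns are the frame's x, y, z axes.
In Python, from bench import manip gives the robot as it stands.
- The arm moves only by the shell command python3 -m creep 'ROWS' [FORCE]. ROWS is JSON, a list of rows, each an object with "delta_pos": the shift along the tool's x, y, z in cm, a list of three; "angular": the turn, a rotation vector about the tool's x, y, z in degrees, a list of three; "jaw": the closure, from -1 (fully open) to 1 (shut). In form: [{"delta_pos": [dx, dy, dz], "angular": [ax, ay, az], "jaw": jaw}, ...]. A call has 1 to 12 rows; each row is the pose to reach, as a shift and turn from the pose commanded when the call began, along the tool's axes at that moment; what a row does not reach only later rows make up. A row lasts 1/10 s, in which the tool goes at most 50 mm and 8.59 degrees, less where a joint would pass 70% of its speed; a pose out of reach is approached as far as the arm can. A call with a gripper value outside its range is refused whole. The fingers move at their own pace and stop on an object; FORCE is the grip in N (left out, the last holds). Time passes only in rows, so rows that repeat a pose let the fingers close. It gives the time, the measured TCP pose, the force and the opening at its end, in the units of the state.
- manip.sense(): the state, without advancing time (a new reading comes with each control period).
- manip.get_image(name): name is "scene" or "top" or "wrist"; returns the picture (420x560x3 uint8, red, green, blue); there is no depth.
- manip.camera_params(name): a dict with "K" (3x3 intrinsics, pixels), "camera_from_world" (4x4, takes a point from world to camera coordinates); the wrist camera has in their place "T_tool_cam" (4x4, takes a point from camera to tool coordinates, whose origin is the TCP and whose axes are the tool frame's). Camera axes: x right, y up, looking along -z (the intrinsics and any distortion apply to the point x, -y, -z); pixel columns grow to the right and rows downward; lengths in m; the calibration is good to about 2 mm. A picture is of the moment at which its call begins: read the wrist's pose just before it. camera_params takes no time and is no camera call.
- manip.close_job(): hands the job in, once; it reports no verdict.
The state is a dict: "time": time; "joint_pos": joint angles; "qd": joint speeds; "joint_torque": joint torques, N m; "ee_pos": TCP position; "ee_rot": TCP orientation; "contact_force": force on the tool from outside, world axes, zero at the start; "moment": the same for the moment, N m; "width": opening from 0.0 (shut) to 1.0 (fully open).
Only numpy, scipy, OpenCV 4.12 (cv2) and the standard library are available. Lean on these libraries where they do the work, as an engineer would, in place of code of your own. Each camera call takes 0.05 s, during which the arm holds its last target.

## Working session

There is one attempt and no reset: what is moved stays moved. The work goes in short steps, Python scripts to look and compute and a shell command to move; the robot and the scene stay as the last step left them, time stands still between calls to the robot, and variables do not carry over. Pictures are saved under pics/ and viewed, and the job is handed in when it is done.

```bash
ls; mkdir -p pics
python3 - <<'E'
from bench import manip
import cv2,numpy as np
s=manip.sense();print({k:np.round(v,3).tolist() for k,v in s.items()})
for n in("scene","top","wrist"):
    cv2.imwrite(f"pics/{n}0.png",manip.get_image(n)[:,:,::-1]); 
    p=manip.camera_params(n); print(n,{k:np.round(v,4).tolist() if not isinstance(v,str) else v for k,v in p.items()})
E
```

```text
pics
{'time': 0.0, 'joint_pos': [65.276, 40.51, -1.583, 85.084, 1.261, 54.482, -4.326], 'qd': [0.087, -0.026, -0.041, -0.085, 0.054, 0.037, 0.142], 'joint_torque': [-0.003, -88.324, 1.233, -23.618, 0.017, 0.006, 0.0], 'ee_pos': [0.218, -0.532, 0.231], 'ee_rot': [[0.38, -0.925, -0.0], [-0.925, -0.38, 0.001], [-0.001, 0.0, -1.0]], 'contact_force': [0.017, 0.483, -0.332], 'moment': [-0.044, -0.029, -0.004], 'width': 1.002}
scene {'K': [[542.3786, 0.0, 280.1043], [0.0, 542.3786, 214.8303], [0.0, 0.0, 1.0]], 'camera_from_world': [[0.6327, -0.774, -0.024, -0.4226], [0.3149, 0.2289, 0.9211, -0.2682], [-0.7075, -0.5903, 0.3886, -1.4473], [0.0, 0.0, 0.0, 1.0]]}
top {'K': [[397.2868, 0.0, 279.7725], [0.0, 397.2868, 211.0076], [0.0, 0.0, 1.0]], 'camera_from_world': [[0.0214, -0.9996, 0.0198, -0.1314], [0.9805, 0.0248, 0.1949, -0.5505], [-0.1953, 0.0152, 0.9806, -1.2796], [0.0, 0.0, 0.0, 1.0]]}
wrist {'K': [[363.5225, 0.0, 277.16], [0.0, 363.5225, 209.6397], [0.0, 0.0, 1.0]], 'T_tool_cam': [[1.0, -0.0007, 0.0007, -0.0006], [-0.0005, -0.9591, -0.2832, -0.0714], [0.0009, 0.2832, -0.9591, -0.1426], [0.0, 0.0, 0.0, 1.0]]}
```

View pics/scene0.png

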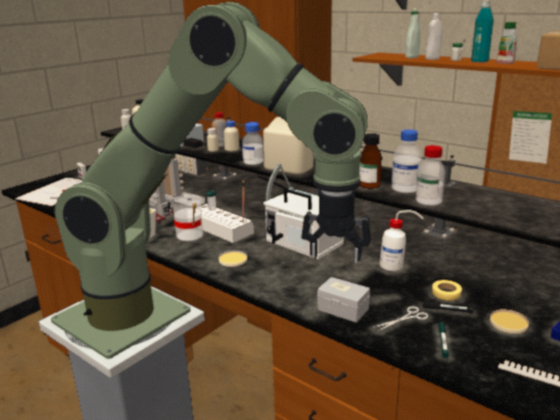

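View pics/top0.png

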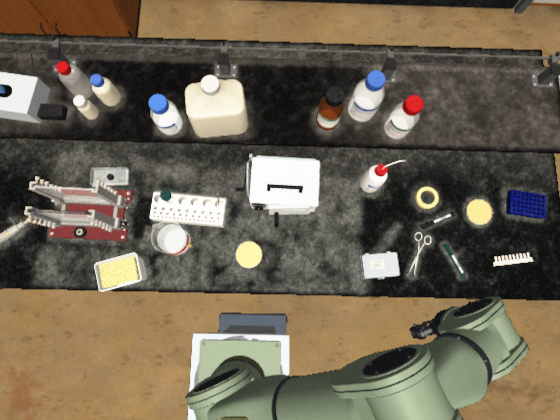

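Run:
```python
import cv2
a=cv2.imread("pics/top0.png")[140:280,180:340]; cv2.imwrite("pics/topz.png",cv2.resize(a,None,fx=5,fy=4.2,interpolation=cv2.INTER_CUBIC)[:600,:800])
a=cv2.imread("pics/scene0.png")[150:290,210:380]; cv2.imwrite("pics/scenez.png",cv2.resize(a,None,fx=4.2,fy=4.2,interpolation=cv2.INTER_CUBIC))
```

```text
(no output)
```

View pics/topz.png

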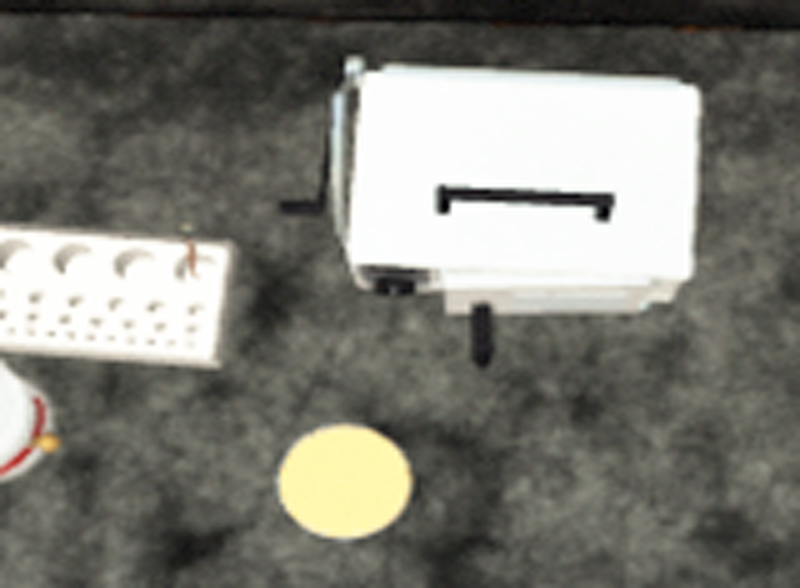

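View pics/scenez.png

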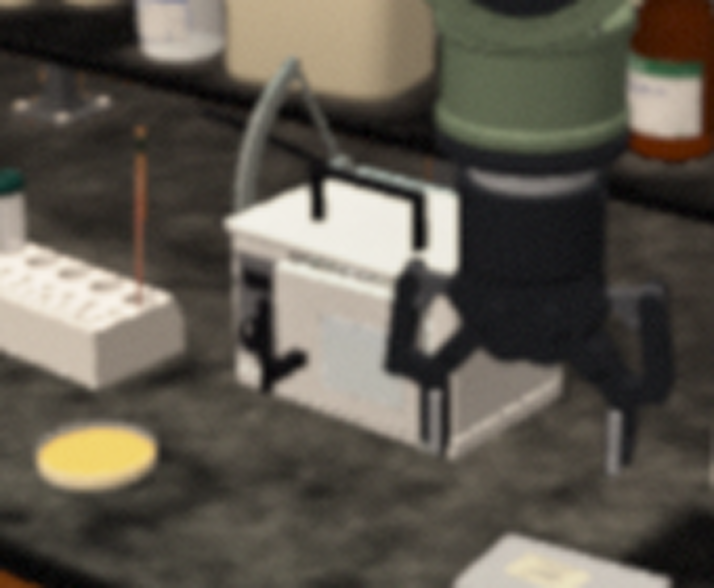

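View pics/wrist0.png

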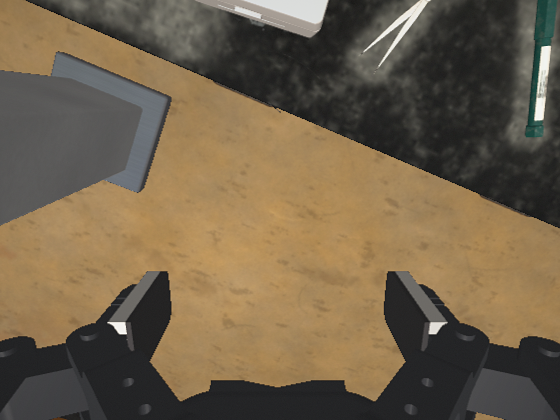

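```bash
cat > h.py <<'E'
import numpy as np, cv2
from bench import manip
def proj(name,P,T=None):
    p=manip.camera_params(name); K=np.array(p["K"])
    if name=="wrist":
        T=np.linalg.inv(T@np.array(p["T_tool_cam"]))
    else: T=np.array(p["camera_from_world"])
    P=np.atleast_2d(P); c=P@T[:3,:3].T+T[:3,3]
    c=c*[1,-1,-1]; u=c@K.T; return u[:,:2]/u[:,2:]
def tool(s):
    T=np.eye(4);T[:3,:3]=s["ee_rot"];T[:3,3]=s["ee_pos"];return T
def back(name,uv,z,T=None):
    p=manip.camera_params(name); K=np.array(p["K"])
    Tw=T@np.array(p["T_tool_cam"]) if name=="wrist" else np.linalg.inv(np.array(p["camera_from_world"]))
    d=np.linalg.inv(K)@[uv[0],uv[1],1]; d=Tw[:3,:3]@(d*[1,-1,-1]); o=Tw[:3,3]
    return o+d*(z-o[2])/d[2]
def Rz(a): c,s=np.cos(a),np.sin(a); return np.array([[c,-s,0],[s,c,0],[0,0,1]])
E
python3 - <<'E'
from h import *
f=lambda x,y:(x/5+180,y/4.2+140)
for n,xy,z in [("barL",(443,194),.193),("barR",(610,201),.193),("bar mid",(527,197),.193),("rodtop",(482,310),.126),("rodbot",(482,363),.05),("lidFL",(357,282),.151),("lidFR",(690,278),.151),("lidRL",(370,68),.151),("lidRR",(698,88),.151),("tip",(300,207),.146+.09),("petri",(345,482),.012)]:
    print(n,np.round(back("top",f(*xy),z),4))
E
```

```text
barL [ 0.6022 -0.0808  0.193 ]
barR [ 0.5997 -0.1826  0.193 ]
bar mid [ 0.6013 -0.1319  0.193 ]
rodtop [ 0.5301 -0.1069  0.126 ]
rodbot [ 0.5016 -0.1085  0.05  ]
lidFL [ 0.5445 -0.0284  0.151 ]
lidFR [ 0.5528 -0.2363  0.151 ]
lidRL [ 0.7111 -0.0308  0.151 ]
lidRR [ 0.701  -0.2411  0.151 ]
tip [0.5793 0.0019 0.236 ]
petri [ 0.4082 -0.0181  0.012 ]
```

```bash
R='{"delta_pos":[-30.2,-37.5,-10],"angular":[0,0,-90],"jaw":-1}'; python3 -m creep '[{"delta_pos":[-15,-18,-10],"angular":[0,0,-40],"jaw":-1},{"delta_pos":[-15,-18,-10],"angular":[0,0,-40],"jaw":-1},{"delta_pos":[-15,-18,-10],"angular":[0,0,-40],"jaw":-1},{"delta_pos":[-15,-18,-10],"angular":[0,0,-40],"jaw":-1},{"delta_pos":[-15,-18,-10],"angular":[0,0,-40],"jaw":-1},{"delta_pos":[-30.2,-37.5,-10],"angular":[0,0,-90],"jaw":-1},{"delta_pos":[-30.2,-37.5,-10],"angular":[0,0,-90],"jaw":-1},{"delta_pos":[-30.2,-37.5,-10],"angular":[0,0,-90],"jaw":-1},{"delta_pos":[-30.2,-37.5,-10],"angular":[0,0,-90],"jaw":-1},{"delta_pos":[-30.2,-37.5,-10],"angular":[0,0,-90],"jaw":-1},{"delta_pos":[-30.2,-37.5,-10],"angular":[0,0,-90],"jaw":-1},{"delta_pos":[-30.2,-37.5,-10],"angular":[0,0,-90],"jaw":-1}]'
python3 - <<'E'
from bench import manip
import numpy as np
s=manip.sense();print({k:np.round(v,3).tolist() for k,v in s.items()})
E
```

```text
time: 1.35
ee_pos: [0.4508, -0.1093, 0.331]
ee_rot: [[0.923, 0.384, -0.001], [0.384, -0.923, 0.0], [-0.0, -0.001, -1.0]]
contact_force: [-0.6, 0.1, 1.1]
width: 1.003
{'time': 1.35, 'joint_pos': [27.551, 25.882, -29.213, 95.952, 13.956, 61.849, 16.726], 'qd': [1.722, -0.654, 3.187, 0.684, -1.075, -0.37, -6.749], 'joint_torque': [-4.029, -65.588, -8.204, -25.388, 0.315, 0.092, 2.802], 'ee_pos': [0.451, -0.109, 0.331], 'ee_rot': [[0.923, 0.384, -0.001], [0.384, -0.923, 0.0], [-0.0, -0.001, -1.0]], 'contact_force': [-0.641, 0.128, 1.093], 'moment': [0.002, -0.029, -0.051], 'width': 1.003}
```

```bash
python3 -m creep '[{"delta_pos":[0,0,0],"angular":[0,0,-66],"jaw":-1},{"delta_pos":[0,0,0],"angular":[0,0,-66],"jaw":-1},{"delta_pos":[0,0,0],"angular":[0,0,-66],"jaw":-1},{"delta_pos":[0,0,0],"angular":[0,0,-66],"jaw":-1},{"delta_pos":[0,0,0],"angular":[0,0,-66],"jaw":-1},{"delta_pos":[0,0,0],"angular":[0,0,-66],"jaw":-1},{"delta_pos":[0,0,0],"angular":[0,0,-66],"jaw":-1},{"delta_pos":[0,0,0],"angular":[0,0,-66],"jaw":-1},{"delta_pos":[0,0,0],"angular":[0,0,-66],"jaw":-1}]'
python3 - <<'E'
from h import *
s=manip.sense();print(np.round(s["joint_pos"],1),np.round(s["qd"],1)); cv2.imwrite("pics/w1.png",manip.get_image("wrist")[:,:,::-1])
im=manip.get_image("scene")[130:280,200:370,::-1];cv2.imwrite("pics/s1.png",cv2.resize(im,None,fx=4,fy=4,interpolation=3))
E
```

```text
time: 2.25
ee_pos: [0.4501, -0.1113, 0.3311]
ee_rot: [[0.033, 0.999, -0.001], [0.999, -0.033, -0.0], [-0.0, -0.001, -1.0]]
contact_force: [1.2, -0.5, -1.1]
width: 1.0
[ 38.1  29.3 -48.1  95.7  23.6  65.8  71.8] [-1.2 -0.5  1.7 -0.  -1.1 -0.6 -5.8]
```

View pics/w1.png

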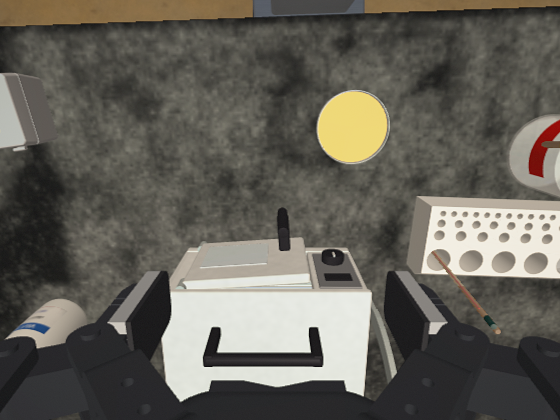

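View pics/s1.png

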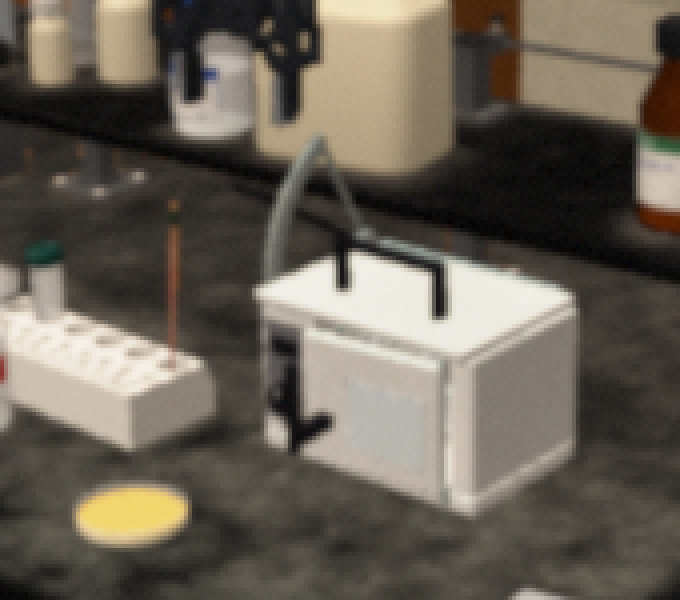

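Run:
```python
from h import *
T=tool(manip.sense())
for n,xy,z in [("barL",(208,360),.193),("barR",(319,359),.193),("rodtop",(284,246),.126),("rodbot",(283,210),.05),("lidFL",(372,291),.151),("lidFR",(168,289),.151),("lidFLb",(372,291),.141),("doorFreeTop",(305,240),.135),("doorhingetop",(192,248),.135),("petri",(353,127),.012)]:
    print(n,np.round(back("wrist",xy,z,T),4))
```

```text
barL [ 0.6017 -0.1791  0.193 ]
barR [ 0.6043 -0.0773  0.193 ]
rodtop [ 0.5192 -0.1056  0.126 ]
rodbot [ 0.5031 -0.1049  0.05  ]
lidFL [ 0.5601 -0.02    0.151 ]
lidFR [ 0.5506 -0.2219  0.151 ]
lidFLb [ 0.5657 -0.0173  0.141 ]
doorFreeTop [ 0.5099 -0.0846  0.135 ]
doorhingetop [ 0.5144 -0.1979  0.135 ]
petri [ 0.4101 -0.0145  0.012 ]
```

```bash
python3 -m creep '[{"delta_pos":[0.6,6,3],"angular":[0,0,0],"jaw":-1},{"delta_pos":[0.6,6,8],"angular":[0,0,0],"jaw":-1},{"delta_pos":[0.6,6,13],"angular":[0,0,0],"jaw":-1},{"delta_pos":[0.6,6,17],"angular":[0,0,0],"jaw":-0.5},{"delta_pos":[0.6,6,18],"angular":[0,0,0],"jaw":-0.3},{"delta_pos":[0.6,6,18],"angular":[0,0,0],"jaw":-0.3},{"delta_pos":[0.6,6,18],"angular":[0,0,0],"jaw":-0.3}]'
python3 - <<'E'
from h import *
s=manip.sense();T=tool(s); cv2.imwrite("pics/w2.png",manip.get_image("wrist")[:,:,::-1])
print(proj("wrist",[[.511,-.106,.126],[.511,-.106,.103]],T), s["width"])
E
```

```text
time: 3.05
ee_pos: [0.5116, -0.1059, 0.1534]
ee_rot: [[0.031, 1.0, 0.002], [1.0, -0.031, -0.001], [-0.001, 0.002, -1.0]]
contact_force: [0.6, 0.6, 0.8]
width: 0.652
[[276.03077323 251.48049461]
 [276.13547752 235.37528859]] 0.6522383450431333
```

View pics/w2.png

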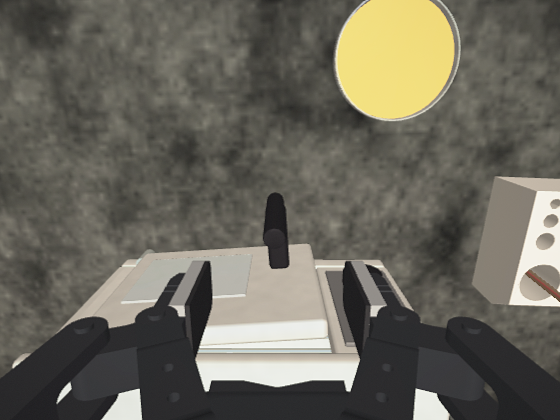

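Run:
```python
from h import *
s=manip.sense();T=tool(s)
print([np.round(back("wrist",(276,v),.126,T),4) for v in (233,237,240)], back("wrist",(275,199),.05,T), back("wrist",(453,35),.0,T))
```

```text
[array([ 0.5012, -0.1058,  0.126 ]), array([ 0.5033, -0.1058,  0.126 ]), array([ 0.5049, -0.1059,  0.126 ])] [ 0.5039591  -0.10677096  0.05      ] [0.39525896 0.02875983 0.        ]
```

```bash
python3 -m creep '[{"delta_pos":[0,-0.8,2],"angular":[0,0,0],"jaw":-0.3},{"delta_pos":[0,-0.8,5],"angular":[0,0,0],"jaw":-0.3},{"delta_pos":[0,-0.8,6.9],"angular":[0,0,0],"jaw":-0.3},{"delta_pos":[0,-0.8,6.9],"angular":[0,0,0],"jaw":0.2},{"delta_pos":[0,-0.8,6.9],"angular":[0,0,0],"jaw":1},{"delta_pos":[0,-0.8,6.9],"angular":[0,0,0],"jaw":1},{"delta_pos":[0,-0.8,6.9],"angular":[0,0,0],"jaw":1},{"delta_pos":[0,-0.8,6.9],"angular":[0,0,0],"jaw":1},{"delta_pos":[0,-0.8,6.9],"angular":[0,0,0],"jaw":1}]' 40
python3 - <<'E'
from h import *
s=manip.sense();T=tool(s); cv2.imwrite("pics/w3.png",manip.get_image("wrist")[:,:,::-1])
E
```

```text
time: 4.0
ee_pos: [0.5042, -0.1068, 0.0841]
ee_rot: [[0.03, 1.0, 0.004], [1.0, -0.03, -0.002], [-0.002, 0.004, -1.0]]
contact_force: [5.2, -7.5, 6.2]
width: 0.129
```

View pics/w3.png

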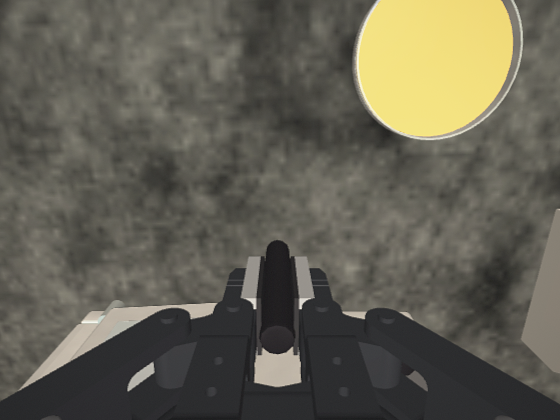

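Run:
```python
from h import *
s=manip.sense();T=tool(s);H=np.array([.5655,-.214,0]);p=s["ee_pos"].copy() if hasattr(s["ee_pos"],"copy") else np.array(s["ee_pos"])
print(np.round(s["joint_pos"],1))
r=p-H;r[2]=0
for d in np.arange(7,78,7):
    q=Rz(np.radians(d))@r-r; print(d,np.round(100*T[:3,:3].T@q,1), np.round(p+q,3))
```

```text
[ 25.6  51.7 -32.5 105.9  45.8  36.1  52.7]
7 [-0.9 -1.2 -0. ] [ 0.492 -0.115  0.084]
14 [-1.9 -2.4 -0. ] [ 0.48  -0.125  0.084]
21 [-3.  -3.3 -0. ] [ 0.47  -0.136  0.084]
28 [-4.3 -4.2 -0. ] [ 0.461 -0.148  0.084]
35 [-5.6 -4.9 -0. ] [ 0.454 -0.161  0.084]
42 [-7.  -5.4 -0. ] [ 0.448 -0.175  0.084]
49 [-8.5 -5.7 -0. ] [ 0.444 -0.19   0.084]
56 [-10.   -5.9  -0. ] [ 0.442 -0.205  0.084]
63 [-11.5  -5.9  -0. ] [ 0.442 -0.22   0.084]
70 [-13.   -5.6   0. ] [ 0.444 -0.235  0.084]
77 [-14.4  -5.3   0. ] [ 0.447 -0.25   0.084]
```

```bash
python3 -m creep '[{"delta_pos":[-0.4,-0.6,0],"angular":[0,0,-3.5],"jaw":1},{"delta_pos":[-0.9,-1.2,0],"angular":[0,0,-7],"jaw":1},{"delta_pos":[-1.4,-1.8,0],"angular":[0,0,-10.5],"jaw":1},{"delta_pos":[-1.9,-2.4,0],"angular":[0,0,-14],"jaw":1},{"delta_pos":[-2.5,-2.9,0],"angular":[0,0,-17.5],"jaw":1},{"delta_pos":[-3,-3.3,0],"angular":[0,0,-21],"jaw":1},{"delta_pos":[-3.7,-3.8,0],"angular":[0,0,-24.5],"jaw":1},{"delta_pos":[-4.3,-4.2,0],"angular":[0,0,-28],"jaw":1}]'
python3 - <<'E'
from h import *
s=manip.sense();print(np.round(s["joint_pos"],1)); cv2.imwrite("pics/w4.png",manip.get_image("wrist")[:,:,::-1])
E
```

```text
time: 4.85
ee_pos: [0.4607, -0.1478, 0.0841]
ee_rot: [[-0.445, 0.895, 0.004], [0.895, 0.445, -0.001], [-0.003, 0.003, -1.0]]
contact_force: [3.6, -0.5, 8.5]
width: 0.126
[ 34.7  51.6 -38.5 112.2  55.1  36.5  75.9]
```

View pics/w4.png

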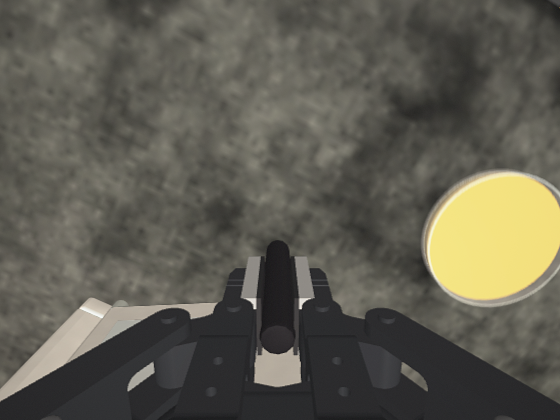

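Run:
```python
from h import *
s=manip.sense();T=tool(s);H=np.array([.5655,-.214,0]);p=np.array(s["ee_pos"])
r=p-H;r[2]=0
for d in np.arange(4,49,4):
    q=Rz(np.radians(d))@r-r; print(d,np.round(100*T[:3,:3].T@q,1), np.round(p+q,3))
```

```text
4 [-0.5 -0.7 -0. ] [ 0.456 -0.156  0.084]
8 [-1.  -1.4 -0. ] [ 0.452 -0.164  0.084]
12 [-1.6 -2.1  0. ] [ 0.449 -0.172  0.084]
16 [-2.2 -2.7  0. ] [ 0.446 -0.18   0.084]
20 [-2.9 -3.2  0. ] [ 0.444 -0.189  0.084]
24 [-3.6 -3.7  0. ] [ 0.443 -0.197  0.084]
28 [-4.3 -4.2  0. ] [ 0.442 -0.206  0.084]
32 [-5.1 -4.6  0. ] [ 0.442 -0.215  0.084]
36 [-5.8 -5.   0. ] [ 0.442 -0.223  0.084]
40 [-6.7 -5.3  0. ] [ 0.443 -0.232  0.084]
44 [-7.5 -5.5  0. ] [ 0.444 -0.24   0.084]
48 [-8.3 -5.7  0. ] [ 0.447 -0.249  0.084]
```

```bash
python3 -m creep '[{"delta_pos":[-0.5,-0.7,0],"angular":[0,0,-4],"jaw":1},{"delta_pos":[-1,-1.4,0],"angular":[0,0,-8],"jaw":1},{"delta_pos":[-1.6,-2.1,0],"angular":[0,0,-12],"jaw":1},{"delta_pos":[-2.2,-2.7,0],"angular":[0,0,-16],"jaw":1},{"delta_pos":[-2.9,-3.2,0],"angular":[0,0,-20],"jaw":1},{"delta_pos":[-3.6,-3.7,0],"angular":[0,0,-24],"jaw":1},{"delta_pos":[-4.3,-4.2,0],"angular":[0,0,-28],"jaw":1},{"delta_pos":[-5.1,-4.6,0],"angular":[0,0,-32],"jaw":1},{"delta_pos":[-5.8,-5,0],"angular":[0,0,-36],"jaw":1},{"delta_pos":[-6.7,-5.3,0],"angular":[0,0,-40],"jaw":1},{"delta_pos":[-7.5,-5.5,0],"angular":[0,0,-44],"jaw":1},{"delta_pos":[-8.3,-5.7,0],"angular":[0,0,-48],"jaw":1}]'
python3 - <<'E'
from h import *
s=manip.sense();print(np.round(s["joint_pos"],1)); cv2.imwrite("pics/w5.png",manip.get_image("wrist")[:,:,::-1])
im=manip.get_image("scene")[130:280,200:370,::-1];cv2.imwrite("pics/s5.png",cv2.resize(im,None,fx=4,fy=4,interpolation=3))
E
```

```text
time: 6.1
ee_pos: [0.4452, -0.248, 0.084]
ee_rot: [[-0.963, 0.268, 0.0], [0.268, 0.963, -0.002], [-0.001, -0.002, -1.0]]
contact_force: [-4.6, -0.6, 12.5]
width: 0.123
[ 51.3  56.7 -51.  106.7  60.2  48.7 132.6]
```

View pics/s5.png

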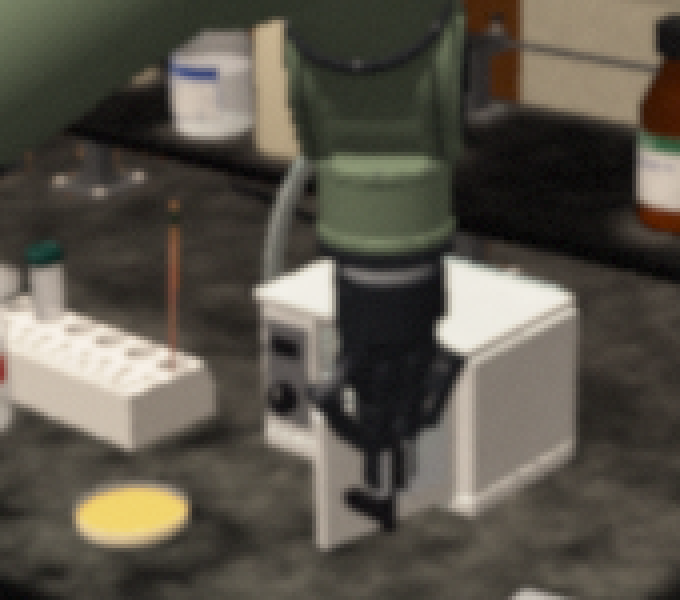

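```bash
python3 -m creep '[{"delta_pos":[0,0,0],"angular":[0,0,0],"jaw":0},{"delta_pos":[0,0,0],"angular":[0,0,0],"jaw":0},{"delta_pos":[0,0,0],"angular":[0,0,0],"jaw":0},{"delta_pos":[0,0,-3],"angular":[0,0,0],"jaw":0},{"delta_pos":[0,0,-8],"angular":[0,0,0],"jaw":0},{"delta_pos":[0,0,-13],"angular":[0,0,0],"jaw":0},{"delta_pos":[0,0,-18],"angular":[0,0,0],"jaw":0},{"delta_pos":[0,0,-22],"angular":[0,0,0],"jaw":0},{"delta_pos":[0,0,-22],"angular":[0,0,0],"jaw":0}]'
python3 - <<'E'
from h import *
s=manip.sense();print(np.round(s["joint_pos"],1)); cv2.imwrite("pics/w6.png",manip.get_image("wrist")[:,:,::-1])
im=manip.get_image("scene")[130:280,200:370,::-1];cv2.imwrite("pics/s6.png",cv2.resize(im,None,fx=4,fy=4,interpolation=3))
E
```

```text
time: 7.1
ee_pos: [0.4465, -0.2466, 0.3069]
ee_rot: [[-0.963, 0.27, 0.006], [0.27, 0.963, -0.002], [-0.006, -0.001, -1.0]]
contact_force: [-0.3, -0.3, -1.8]
width: 0.499
[ 57.3  40.1 -64.   90.2  37.4  73.1 151.8]
```

View pics/w6.png

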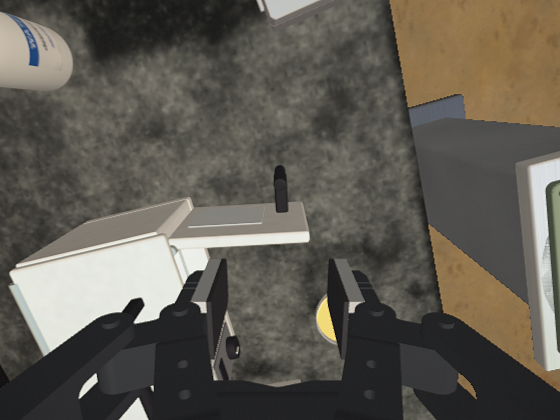

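View pics/s6.png

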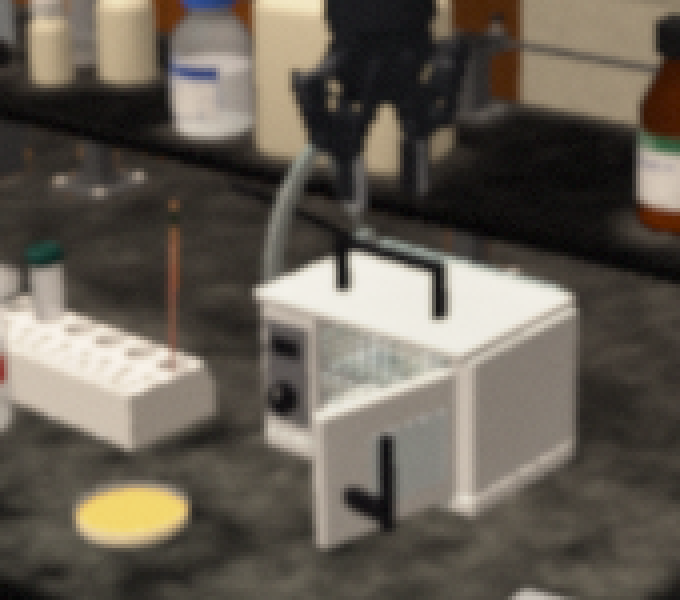

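```bash
python3 -m creep '[{"delta_pos":[0,0,-3],"angular":[0,0,100],"jaw":0},{"delta_pos":[0,0,-3],"angular":[0,0,100],"jaw":0},{"delta_pos":[0,0,-3],"angular":[0,0,100],"jaw":0},{"delta_pos":[-4,5,-3],"angular":[0,0,100],"jaw":0},{"delta_pos":[-6,8,-3],"angular":[0,0,100],"jaw":0},{"delta_pos":[-8,10,-3],"angular":[0,0,100],"jaw":0},{"delta_pos":[-10,13,-3],"angular":[0,0,100],"jaw":0},{"delta_pos":[-12,15.5,-3],"angular":[0,0,100],"jaw":0},{"delta_pos":[-12,15.5,-3],"angular":[0,0,100],"jaw":0},{"delta_pos":[-12,15.5,-3],"angular":[0,0,100],"jaw":0},{"delta_pos":[-12,15.5,-3],"angular":[0,0,100],"jaw":0},{"delta_pos":[-12,15.5,-3],"angular":[0,0,100],"jaw":0}]'
python3 - <<'E'
from h import *
s=manip.sense();print(np.round(s["joint_pos"],1), np.degrees(np.arctan2(s["ee_rot"][1][0],s["ee_rot"][0][0])))
E
```

```text
time: 8.4
ee_pos: [0.6024, -0.1301, 0.3309]
ee_rot: [[0.438, 0.899, -0.002], [0.899, -0.438, -0.0], [-0.001, -0.002, -1.0]]
contact_force: [-0.1, 0.6, -0.2]
width: 0.497
[ 22.8  42.2 -33.2  63.7  21.9  80.   56.9] 63.99638735639276
```

```bash
python3 -m creep '[{"delta_pos":[0,0,-2],"angular":[0,0,65.5],"jaw":0},{"delta_pos":[0,0,-2],"angular":[0,0,65.5],"jaw":0},{"delta_pos":[0,0,-2],"angular":[0,0,65.5],"jaw":0},{"delta_pos":[0,0,-2],"angular":[0,0,65.5],"jaw":0},{"delta_pos":[0,0,-2],"angular":[0,0,65.5],"jaw":0},{"delta_pos":[0,0,-2],"angular":[0,0,65.5],"jaw":0},{"delta_pos":[0,0,-2],"angular":[0,0,65.5],"jaw":0},{"delta_pos":[0,0,-2],"angular":[0,0,65.5],"jaw":0},{"delta_pos":[0,0,-2],"angular":[0,0,65.5],"jaw":0}]'
python3 - <<'E'
from h import *
s=manip.sense();print(np.round(s["joint_pos"],1)); cv2.imwrite("pics/w7.png",manip.get_image("wrist")[:,:,::-1])
E
```

```text
time: 9.3
ee_pos: [0.6024, -0.1301, 0.3511]
ee_rot: [[1.0, -0.022, -0.002], [-0.022, -1.0, -0.0], [-0.002, 0.0, -1.0]]
contact_force: [1.1, 0.6, -0.7]
width: 0.499
[ 16.1  39.9 -16.7  61.1  10.8  80.5  -0. ]
```

View pics/w7.png

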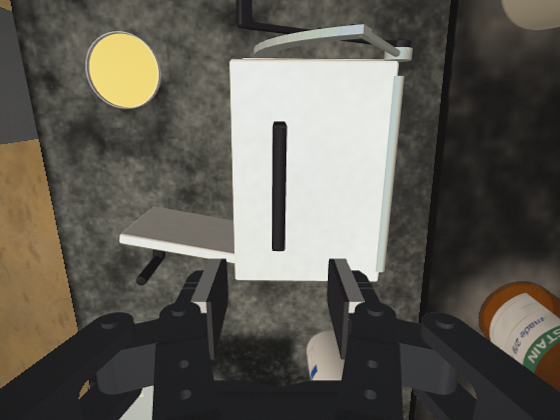

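Run:
```python
from h import *
s=manip.sense();T=tool(s)
b1=back("wrist",(280,124),.193,T);b2=back("wrist",(278.5,248),.193,T)
m=(b1+b2)/2;d=(b1-b2)[:2];yaw=np.arctan2(-d[0],d[1]);print(b1,b2,m,yaw,np.linalg.norm(d))
for yaw in(-.022,-.03):
  R=Rz(yaw);hinge=np.array([m[0],m[1],.146])+R@[.105,0,0]
  print("hinge",hinge)
  for a in np.arange(.45,.9,.05):
    P=[hinge+R@[-.152*np.cos(a),y,.152*np.sin(a)] for y in(.119,.132,.145)]
    print(round(a,2),np.round(proj("wrist",P,T),0).tolist(),np.round(proj("top",P),1).tolist(),np.round(proj("scene",P[1:2]),1).tolist())
im=manip.get_image("top")[150:230,230:340,::-1];cv2.imwrite("pics/t8.png",cv2.resize(im,None,fx=7,fy=7,interpolation=3))
im=manip.get_image("scene")[130:230,230:330,::-1];cv2.imwrite("pics/s8.png",cv2.resize(im,None,fx=6,fy=6,interpolation=3))
w=manip.get_image("wrist")[0:80,220:430,::-1];cv2.imwrite("pics/w8.png",cv2.resize(w,None,fx=3.8,fy=3.8,interpolation=3))
```

```text
[ 0.60461351 -0.07436222  0.193     ] [ 0.60161464 -0.18197911  0.193     ] [ 0.60311408 -0.12817066  0.193     ] -0.027858960568475182 0.10765866400786663
hinge [ 0.70808867 -0.13048048  0.146     ]
0.45 [[235.0, 31.0], [235.0, 10.0], [234.0, -11.0]] [[244.0, 193.1], [239.7, 192.9], [235.3, 192.7]] [[259.3, 181.5]]
0.5 [[239.0, 29.0], [239.0, 8.0], [238.0, -14.0]] [[244.0, 191.4], [239.6, 191.2], [235.2, 191.0]] [[260.0, 179.2]]
0.55 [[244.0, 27.0], [243.0, 5.0], [243.0, -17.0]] [[243.9, 189.7], [239.5, 189.4], [235.1, 189.2]] [[260.7, 177.0]]
0.6 [[249.0, 25.0], [249.0, 3.0], [248.0, -20.0]] [[243.8, 187.8], [239.4, 187.5], [235.0, 187.3]] [[261.5, 174.9]]
0.65 [[255.0, 23.0], [255.0, 0.0], [255.0, -24.0]] [[243.8, 185.7], [239.3, 185.5], [234.9, 185.3]] [[262.3, 172.7]]
0.7 [[263.0, 21.0], [262.0, -2.0], [262.0, -27.0]] [[243.7, 183.6], [239.3, 183.4], [234.8, 183.2]] [[263.2, 170.6]]
0.75 [[270.0, 19.0], [270.0, -5.0], [270.0, -30.0]] [[243.7, 181.5], [239.2, 181.2], [234.7, 181.0]] [[264.2, 168.6]]
0.8 [[279.0, 17.0], [279.0, -8.0], [280.0, -33.0]] [[243.7, 179.2], [239.2, 179.0
[... 554 characters left out ...]
[[251.0, 25.0], [250.0, 2.0], [250.0, -21.0]] [[243.8, 187.4], [239.4, 187.2], [234.9, 186.9]] [[261.7, 174.8]]
0.65 [[257.0, 23.0], [257.0, -0.0], [257.0, -24.0]] [[243.7, 185.4], [239.3, 185.2], [234.9, 184.9]] [[262.5, 172.6]]
0.7 [[264.0, 21.0], [264.0, -3.0], [264.0, -27.0]] [[243.7, 183.3], [239.3, 183.1], [234.8, 182.8]] [[263.4, 170.5]]
0.75 [[272.0, 19.0], [272.0, -5.0], [272.0, -30.0]] [[243.7, 181.1], [239.2, 180.9], [234.7, 180.6]] [[264.4, 168.5]]
0.8 [[281.0, 17.0], [281.0, -8.0], [282.0, -33.0]] [[243.7, 178.9], [239.2, 178.6], [234.7, 178.4]] [[265.4, 166.5]]
0.85 [[291.0, 15.0], [291.0, -10.0], [292.0, -36.0]] [[243.7, 176.5], [239.2, 176.2], [234.7, 176.0]] [[266.5, 164.6]]
```

View pics/s8.png

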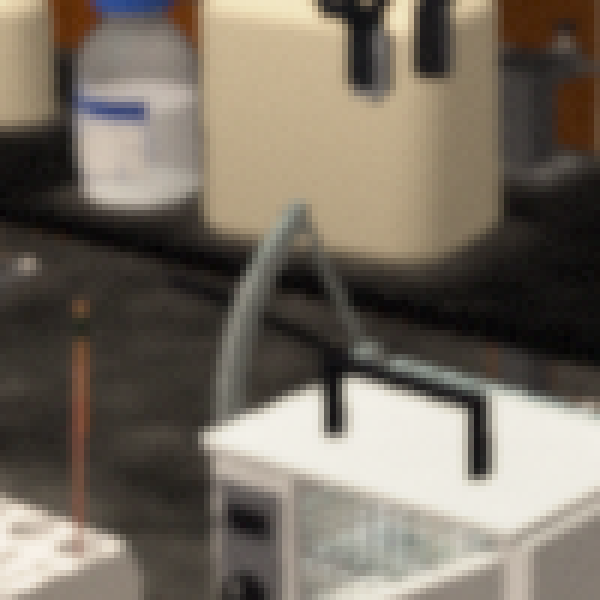

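View pics/w8.png

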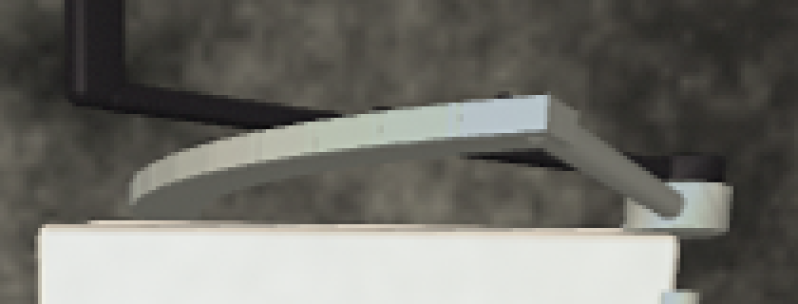

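View pics/t8.png

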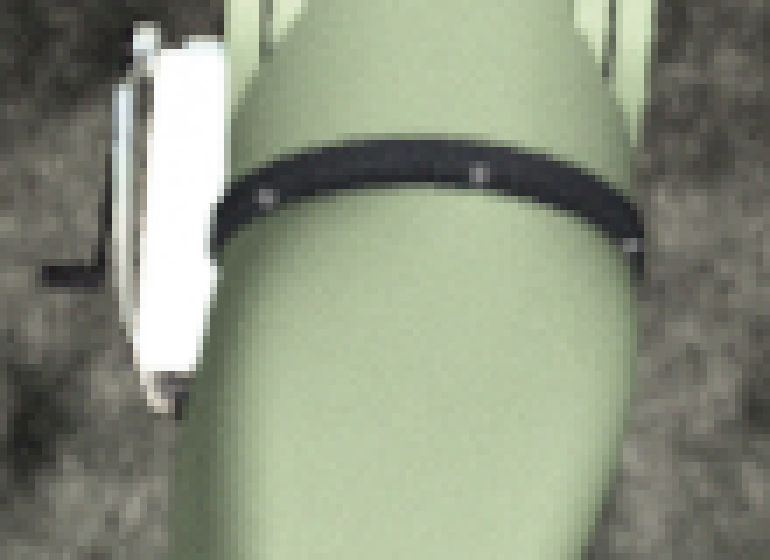

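```bash
python3 -m creep '[{"delta_pos":[0.1,-0.2,4],"angular":[0,0,0],"jaw":0},{"delta_pos":[0.1,-0.2,8],"angular":[0,0,0],"jaw":0},{"delta_pos":[0.1,-0.2,12],"angular":[0,0,0],"jaw":0},{"delta_pos":[0.1,-0.2,15],"angular":[0,0,0],"jaw":0},{"delta_pos":[0.1,-0.2,17.5],"angular":[0,0,0],"jaw":0},{"delta_pos":[0.1,-0.2,17.5],"angular":[0,0,0],"jaw":0},{"delta_pos":[0.1,-0.2,17.5],"angular":[0,0,0],"jaw":0.4},{"delta_pos":[0.1,-0.2,17.5],"angular":[0,0,0],"jaw":1},{"delta_pos":[0.1,-0.2,17.5],"angular":[0,0,0],"jaw":1},{"delta_pos":[0.1,-0.2,17.5],"angular":[0,0,0],"jaw":1},{"delta_pos":[0.1,-0.2,17.5],"angular":[0,0,0],"jaw":1}]' 60
python3 - <<'E'
from h import *
s=manip.sense();T=tool(s); cv2.imwrite("pics/w9.png",manip.get_image("wrist")[:,:,::-1])
p=np.array(s["ee_pos"]);h=np.array([.7081,-.1305,.146]);g=p-T[:3,2]*.019;print(p,g,s["joint_pos"])
r=np.array([-.105,0,.047])
for a in np.arange(.05,.65,.05):
    q=np.array([-.105*np.cos(a)-.047*np.sin(a)*-1,0,.105*np.sin(a)+.047*np.cos(a)])-r
    print(round(a,2),np.round(100*T[:3,:3].T@(Rz(-.026)@q),2))
E
```

```text
time: 10.6
ee_pos: [0.6034, -0.1282, 0.1788]
ee_rot: [[1.0, -0.02, 0.0], [-0.02, -1.0, -0.0], [0.0, 0.0, -1.0]]
contact_force: [-7.1, 1.0, 6.7]
width: 0.117
[ 0.60341921 -0.12820649  0.17878279] [ 0.60341726 -0.12820244  0.19778279] [ 16.19907894  48.13054478 -15.55639001  79.30481104  14.21997582
  54.46956246  -3.86789802]
0.05 [ 0.25  0.   -0.52]
0.1 [ 0.52  0.   -1.02]
0.15 [ 0.82  0.   -1.52]
0.2 [ 1.14  0.01 -1.99]
0.25 [ 1.49  0.01 -2.45]
0.3 [ 1.86  0.01 -2.89]
0.35 [ 2.25  0.01 -3.32]
0.4 [ 2.66  0.02 -3.72]
0.45 [ 3.09  0.02 -4.1 ]
0.5 [ 3.54  0.02 -4.46]
0.55 [ 4.01  0.02 -4.79]
0.6 [ 4.49  0.03 -5.11]
```

View pics/w9.png

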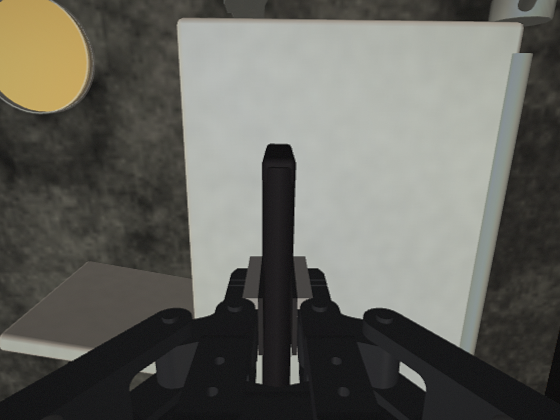

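```bash
python3 -m creep '[{"delta_pos":[0.25,0,-0.5],"angular":[0,0,0],"jaw":1},{"delta_pos":[0.5,0,-1],"angular":[0,0,0],"jaw":1},{"delta_pos":[0.8,0,-1.5],"angular":[0,0,0],"jaw":1},{"delta_pos":[1.15,0,-2],"angular":[0,0,0],"jaw":1},{"delta_pos":[1.5,0,-2.45],"angular":[0,0,0],"jaw":1},{"delta_pos":[1.85,0,-2.9],"angular":[0,0,0],"jaw":1},{"delta_pos":[1.85,0,-2.9],"angular":[0,0,0],"jaw":1}]'
python3 - <<'E'
from h import *
s=manip.sense();T=tool(s); cv2.imwrite("pics/w10.png",manip.get_image("wrist")[:,:,::-1])
im=manip.get_image("scene")[130:230,230:330,::-1];cv2.imwrite("pics/s10.png",cv2.resize(im,None,fx=6,fy=6,interpolation=3))
E
```

```text
time: 11.35
ee_pos: [0.6205, -0.1287, 0.2074]
ee_rot: [[1.0, -0.02, -0.004], [-0.02, -1.0, -0.0], [-0.004, 0.0, -1.0]]
contact_force: [-18.6, -0.2, 5.2]
width: 0.116
```

View pics/w10.png

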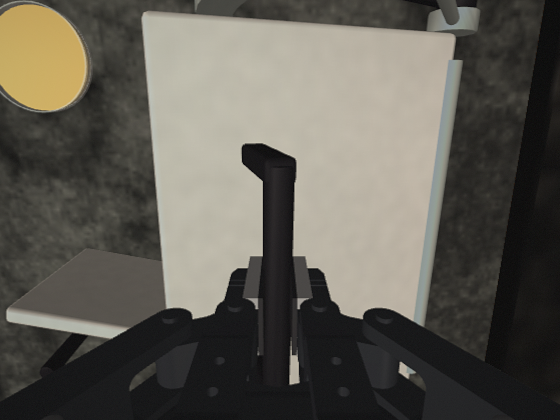

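View pics/s10.png

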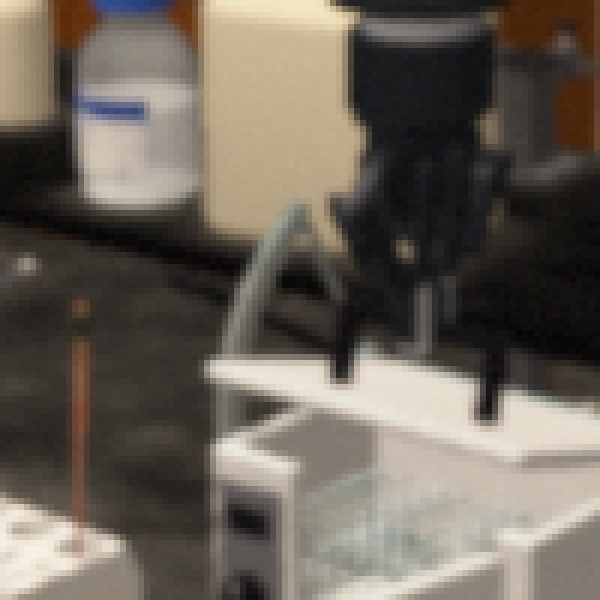

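```bash
python3 -m creep '[{"delta_pos":[0.25,0,-0.45],"angular":[0,0,0],"jaw":1},{"delta_pos":[0.6,0,-0.8],"angular":[0,0,0],"jaw":1},{"delta_pos":[1.0,0,-1.2],"angular":[0,0,0],"jaw":1},{"delta_pos":[1.4,0,-1.55],"angular":[0,0,0],"jaw":1},{"delta_pos":[1.8,0,-1.8],"angular":[0,0,0],"jaw":1},{"delta_pos":[2.05,0,-2.0],"angular":[0,0,0],"jaw":1},{"delta_pos":[2.05,0,-2.0],"angular":[0,0,0],"jaw":1},{"delta_pos":[2.05,0,-2.0],"angular":[0,0,0],"jaw":1}]'
python3 - <<'E'
from h import *
s=manip.sense();T=tool(s); cv2.imwrite("pics/w11.png",manip.get_image("wrist")[:,:,::-1])
im=manip.get_image("scene")[130:230,230:330,::-1];cv2.imwrite("pics/s11.png",cv2.resize(im,None,fx=6,fy=6,interpolation=3))
cv2.imwrite("pics/t11.png",cv2.resize(manip.get_image("top")[150:230,230:340,::-1],None,fx=7,fy=7,interpolation=3))
R=Rz(-.026)
h=np.array([.7081,-.1307,.146])
for a in np.arange(.4,.7,.05):
    c,n=np.cos(a),np.sin(a)
    L=lambda f,y,u: h+R@[-f*c+u*n,y,f*n+u*c]
    print(round(a,2),np.round(proj("scene",[L(.152,.108,0.0),L(.152,-.108,0.0),h+R@[-.152*c,.132,.152*n]]),1).tolist(),np.round(proj("top",[L(.152,.108,.005)]),1).tolist(),np.round(proj("wrist",[L(.150,.108,.005),L(.15,-.1,.005),h+R@[-.152*c,.119,.152*n]],T),0).tolist())
E
```

```text
time: 12.25
ee_pos: [0.641, -0.1294, 0.2278]
ee_rot: [[1.0, -0.021, -0.003], [-0.021, -1.0, -0.001], [-0.003, 0.001, -1.0]]
contact_force: [-20.8, -1.2, 12.9]
width: 0.113
0.4 [[264.2, 185.2], [317.4, 199.8], [258.8, 183.7]] [[247.7, 193.7]] [[107.0, 7.0], [154.0, 422.0], [99.0, -21.0]]
0.45 [[264.8, 182.9], [318.1, 197.4], [259.4, 181.4]] [[247.6, 192.1]] [[108.0, 3.0], [156.0, 432.0], [98.0, -27.0]]
0.5 [[265.5, 180.6], [318.8, 194.9], [260.0, 179.2]] [[247.5, 190.3]] [[110.0, -2.0], [159.0, 443.0], [99.0, -34.0]]
0.55 [[266.2, 178.4], [319.5, 192.5], [260.7, 177.0]] [[247.5, 188.5]] [[113.0, -7.0], [163.0, 454.0], [101.0, -40.0]]
0.6 [[267.0, 176.2], [320.4, 190.1], [261.5, 174.8]] [[247.5, 186.5]] [[118.0, -12.0], [168.0, 466.0], [105.0, -48.0]]
0.65 [[267.8, 174.1], [321.3, 187.8], [262.4, 172.7]] [[247.4, 184.4]] [[125.0, -18.0], [174.0, 478.0], [110.0, -55.0]]
```

View pics/w11.png

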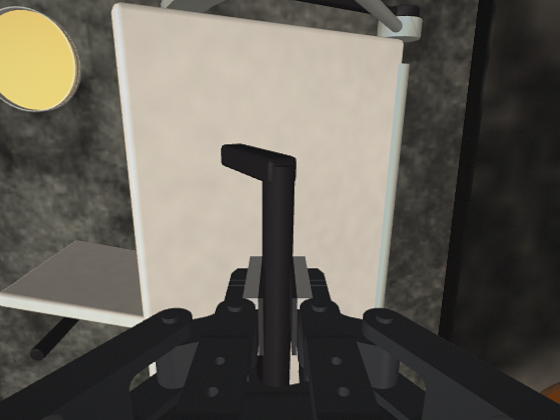

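View pics/s11.png

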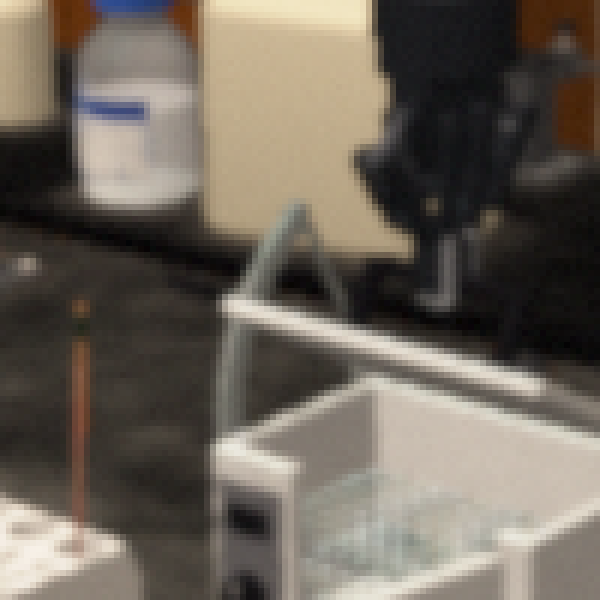

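View pics/t11.png

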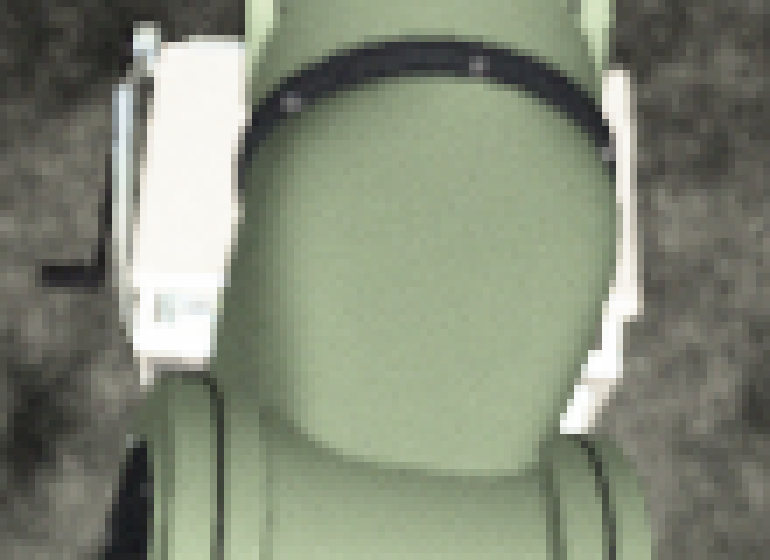

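Run:
```python
from h import *
im=np.mean([manip.get_image("scene").astype(float) for _ in range(4)],0)[160:210,240:300,::-1]
im=255*np.clip(im/130,0,1)**.6
cv2.imwrite("pics/s12.png",cv2.resize(im.astype(np.uint8),None,fx=12,fy=12,interpolation=3))
```

```text
(no output)
```

View pics/s12.png

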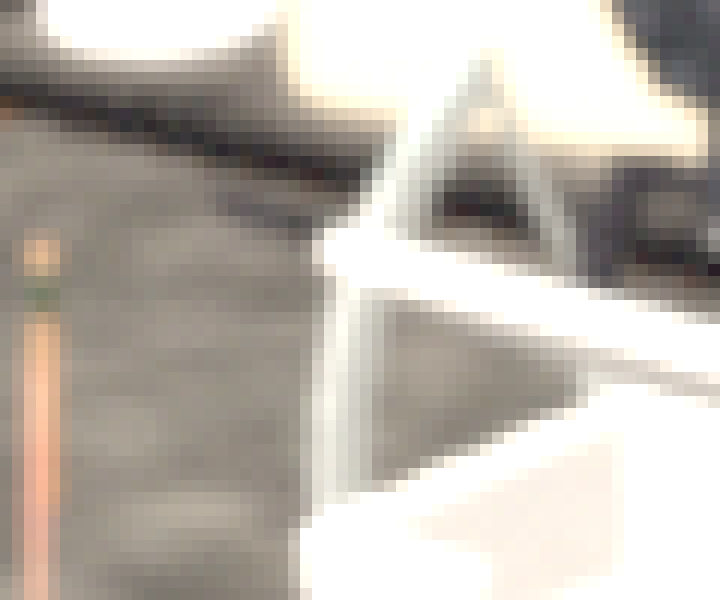

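```bash
python3 -m creep '[{"delta_pos":[0.1,0,-0.2],"angular":[0,0,0],"jaw":1},{"delta_pos":[0.25,0,-0.35],"angular":[0,0,0],"jaw":1},{"delta_pos":[0.25,0,-0.35],"angular":[0,0,0],"jaw":1},{"delta_pos":[0.25,0,-0.35],"angular":[0,0,0],"jaw":1},{"delta_pos":[0.25,0,-0.35],"angular":[0,0,0],"jaw":1}]'
python3 - <<'E'
from h import *
im=np.mean([manip.get_image("scene").astype(float) for _ in range(4)],0)[:,:,::-1]
a=255*np.clip(im[160:210,240:300]/130,0,1)**.6
cv2.imwrite("pics/s13.png",cv2.resize(a.astype(np.uint8),None,fx=12,fy=12,interpolation=3))
cv2.imwrite("pics/s13b.png",cv2.resize(im[130:280,200:370].astype(np.uint8),None,fx=4,fy=4,interpolation=3))
g=im.mean(2)
for c in range(266,286,3): print(c,g[172:190,c].round().astype(int))
E
```

```text
time: 13.1
ee_pos: [0.6439, -0.1295, 0.2301]
ee_rot: [[1.0, -0.021, -0.003], [-0.021, -1.0, -0.001], [-0.003, 0.001, -1.0]]
contact_force: [-9.5, -2.7, -5.1]
width: 0.109
266 [20 12 11 18 32 40 52 63 57 47 46 46 52 58 67 73 76 86]
269 [ 32  19  12  20  46 117 201 224 201 151 123 126 127 119 113 108 103 101]
272 [ 91 104 118 131 129 127 156 210 221 188 129  88  76  71  66  62  62  64]
275 [104  95  88  77  67  61  82 150 208 214 173 113  68  50  50  54  59  62]
278 [ 65  48  35  19  11  10  26  88 170 214 210 163 105  70  54  53  56  58]
281 [ 62  48  35  22  13   9  13  32 102 190 221 207 152 100  76  61  49  48]
284 [ 90  77  73  69  61  53  40  31  47 113 199 221 196 141  98  83  71  58]
```

View pics/s13.png

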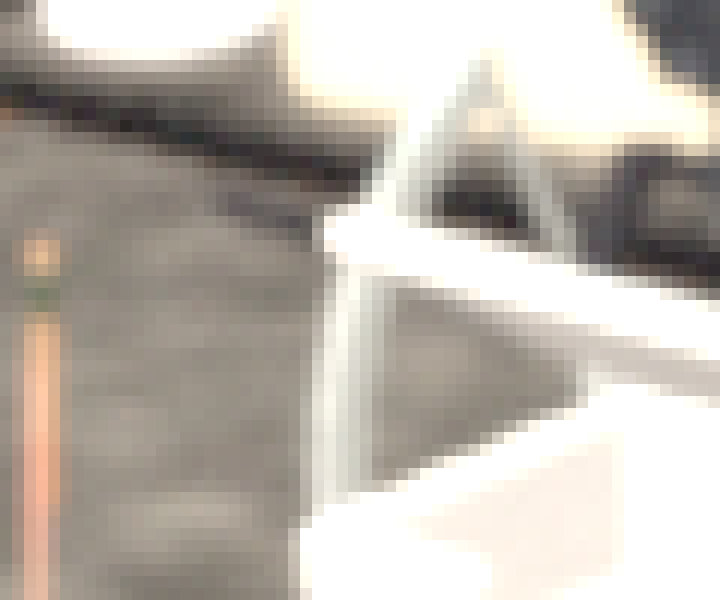

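View pics/s13b.png

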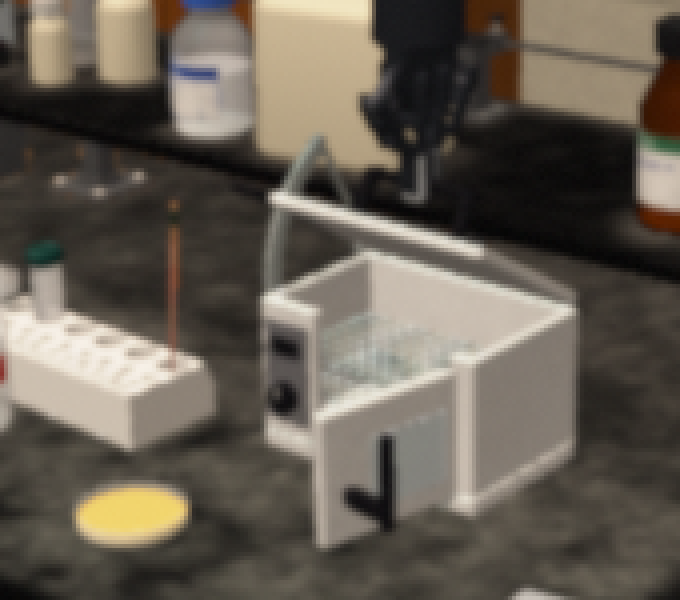

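```bash
python3 -m creep '[{"delta_pos":[0,0,0],"angular":[0,0,0],"jaw":1},{"delta_pos":[0,0,0],"angular":[0,0,0],"jaw":1},{"delta_pos":[0,0,0],"angular":[0,0,0],"jaw":1},{"delta_pos":[0,0,0],"angular":[0,0,0],"jaw":1},{"delta_pos":[0,0,0],"angular":[0,0,0],"jaw":1},{"delta_pos":[0,0,0],"angular":[0,0,0],"jaw":1},{"delta_pos":[0,0,0],"angular":[0,0,0],"jaw":1},{"delta_pos":[0,0,0],"angular":[0,0,0],"jaw":1},{"delta_pos":[0,0,0],"angular":[0,0,0],"jaw":1},{"delta_pos":[0,0,0],"angular":[0,0,0],"jaw":1}]'
python3 - <<'E'
from h import *
cv2.imwrite("pics/w14.png",manip.get_image("wrist")[:,:,::-1])
g=manip.get_image("scene").mean(2)
for c in (260,262,269,275,281): print(c,g[172:190,c].round().astype(int))
E
```

```text
time: 14.3
ee_pos: [0.6439, -0.1295, 0.2301]
ee_rot: [[1.0, -0.021, -0.003], [-0.021, -1.0, -0.001], [-0.003, 0.001, -1.0]]
contact_force: [-9.4, -1.9, -5.2]
width: 0.11
260 [ 6 11 26 34 30 26 36 45 50 53 47 43 41 44 46 51 51 49]
262 [ 9  9 16 33 33 26 26 38 47 48 46 42 39 40 48 55 51 49]
269 [ 31  20  14  19  49 117 201 223 201 150 122 125 128 119 114 110 104 101]
275 [104  95  89  76  69  60  81 152 207 215 172 112  67  51  49  54  59  61]
281 [ 63  49  33  21  13   7  10  34 101 189 221 206 154 101  76  59  50  48]
```

View pics/w14.png

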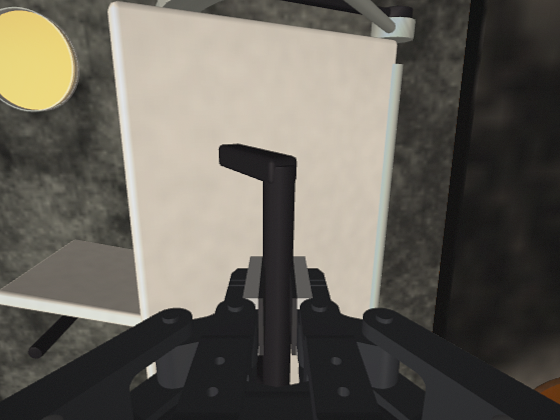

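```bash
python3 -c "
from bench import manip
print(manip.close_job())"
```

```text
the job is handed in; nothing more can be done
None
```

I swung the door open by its handle to about 80° and let go. I then gripped the lid bar from above, lifted the lid in line with the pointer, and handed the job in at about 14 s, still holding the bar with a 60 N grip setting.

**Lid:** In the last scene pictures its front edge lined up with the pointer tab to within about half a pixel, roughly 0.01–0.02 rad. Both stand at about 0.55 rad. Before the last small lift, the views put the lid anywhere from 0.48 to 0.54 rad, so the alignment rests mainly on the scene camera. A second of idle rows showed no change in the tool pose or the lid's place in the picture.

**Door:** The last scene picture showed it standing wide open, well past 60°.

**Pointer and bystanders:** The pointer tab was in the same place in the pictures before and after the lift. The dish had not visibly moved. I did not measure the beaker or the tip box again at the end, but the arm stayed clear of both.

**Forces:** The wrist force peaked at about 25 N during the lift, from slight sideways strain on the bar. It had fallen to about 11 N at the end.

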